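# Load the printer's ink carriage in mirrored order

### The job

Move the four ink cartridges from the wooden storage rack into the grey ink carriage, one to a bay, in reverse order: the cartridge at the left end of the storage rack goes into the bay at the right end of the carriage, the next one beside it, and so on to the cartridge at the right end, which goes to the left end. Keep the cartridges upright all the way, and leave each one standing on the floor of its bay. The coloured labels on the storage rack show where each cartridge stood at the start.

Things in the scene. Friction and masses are not known exactly. Their poses are not given: they have to be found in the camera images.
- storage_rack: Light wooden rack, fixed, 156 (y) x 64 (x) mm, label ledge on its front (-x). Origin: under the middle of the row, on the desk; x away from the robot, y left as the robot sees it. Four open bays at y +57, +19, -19, -57 (left to right), x 0, each 56 (x) x 34 (y), floor 6 up, side walls 4 thick, 16 high, end lips 12 high over the desk. Each bay holds one cartridge at the start.
- ink_carriage: Grey carriage, fixed, 156 (y) x 80 (x) mm, dark rail in front, steel rod behind. Origin: under the middle of the row, on the desk; x away from the robot, y left as the robot sees it. Four empty open bays at y +57, +19, -19, -57 mm (left to right), x 0, each 56 (x) x 34 (y), floor 6 up, side walls 4 thick, 16 high, end lips 12 high over the desk.
- cartridge_cyan: Cyan (light blue) ink cartridge, loose rigid upright block, 40 (its x) x 18 (y) x 50 (z) mm, 35 to 70 g; paper label in front, small white seal on top. Origin: centre of its underside. At the start upright in a storage bay, nearly parallel to it, neighbours 38 mm to the left and right; grip it across its 40 mm length, fingers in front and behind, above the low rack.
- cartridge_magenta: Magenta (pinkish red) ink cartridge, loose rigid upright block, 40 (its x) x 18 (y) x 50 (z) mm, 35 to 70 g; paper label in front, small white seal on top. Origin: centre of its underside. At the start upright in a storage bay, nearly parallel to it, neighbours 38 mm to the left and right; grip it across its 40 mm length, fingers in front and behind, above the low rack.
- cartridge_yellow: Yellow ink cartridge, loose rigid upright block, 40 (its x) x 18 (y) x 50 (z) mm, 35 to 70 g; paper label in front, small white seal on top. Origin: centre of its underside. At the start upright in a storage bay, nearly parallel to it, neighbours 38 mm to the left and right; grip it across its 40 mm length, fingers in front and behind, above the low rack.
- cartridge_black: Black ink cartridge, loose rigid upright block, 40 (its x) x 18 (y) x 50 (z) mm, 35 to 70 g; paper label in front, small white seal on top. Origin: centre of its underside. At the start upright in a storage bay, nearly parallel to it, neighbours 38 mm to the left and right; grip it across its 40 mm length, fingers in front and behind, above the low rack.
- label_cyan: Cyan (light blue) label, fixed plate 14 x 26 x 2 mm on the storage rack ledge, in front of the bay where the cartridge of this colour stands at the start; it stays there. Origin: centre of its underside, 42 mm in front (-x of the rack) of that bay centre, 10 mm above the desk.
- label_magenta: Magenta (pinkish red) label, fixed plate 14 x 26 x 2 mm on the storage rack ledge, in front of the bay where the cartridge of this colour stands at the start; it stays there. Origin: centre of its underside, 42 mm in front (-x of the rack) of that bay centre, 10 mm above the desk.
- label_yellow: Yellow label, fixed plate 14 x 26 x 2 mm on the storage rack ledge, in front of the bay where the cartridge of this colour stands at the start; it stays there. Origin: centre of its underside, 42 mm in front (-x of the rack) of that bay centre, 10 mm above the desk.
- label_black: Black label, fixed plate 14 x 26 x 2 mm on the storage rack ledge, in front of the bay where the cartridge of this colour stands at the start; it stays there. Origin: centre of its underside, 42 mm in front (-x of the rack) of that bay centre, 10 mm above the desk.
Mind the look-alikes: they are no part of the job. Several things have the shape of the cartridge_yellow; the one meant has the colours described above.

How it is judged:
At the end, for the whole second after the job is handed in: Every cartridge stands in the carriage bay that mirrors its storage bay (first from the left to first from the right, and so on): within 12 mm of the bay's centre along the bay and 11 mm across it, on the bay's floor (within 4 mm), within 0.15 rad of upright, at rest and released (x of cartridge_cyan in the frame of ink_carriage between -0.012 and 0.012 m and z of cartridge_cyan in the frame of ink_carriage between 0.002 and 0.01 m and angle between each of cartridge_cyan, cartridge_magenta, cartridge_yellow, cartridge_black's own z axis and vertical below 0.15 rad and linear speed of each of cartridge_cyan, cartridge_magenta, cartridge_yellow, cartridge_black below 0.02 m/s and angular speed of each of cartridge_cyan, cartridge_magenta, cartridge_yellow, cartridge_black below 0.2 rad/s and ((y of label_cyan in the frame of storage_rack between 0.045 and 0.069 m and y of cartridge_cyan in the frame of ink_carriage between -0.068 and -0.046 m) or (y of label_cyan in the frame of storage_rack between 0.007 and 0.031 m and y of cartridge_cyan in the frame of ink_carriage between -0.03 and -0.008 m) or (y of label_cyan in the frame of storage_rack between -0.031 and -0.007 m and y of cartridge_cyan in the frame of ink_carriage between 0.008 and 0.03 m) or (y of label_cyan in the frame of storage_rack between -0.069 and -0.045 m and y of cartridge_cyan in the frame of ink_carriage between 0.046 and 0.068 m)) and x of cartridge_magenta in the frame of ink_carriage between -0.012 and 0.012 m and z of cartridge_magenta in the frame of ink_carriage between 0.002 and 0.01 m and ((y of label_magenta in the frame of storage_rack between 0.045 and 0.069 m and y of cartridge_magenta in the frame of ink_carriage between -0.068 and -0.046 m) or (y of label_magenta in the frame of storage_rack between 0.007 and 0.031 m and y of cartridge_magenta in the frame of ink_carriage between -0.03 and -0.008 m) or (y of label_magenta in the frame of storage_rack between -0.031 and -0.007 m and y of cartridge_magenta in the frame of ink_carriage between 0.008 and 0.03 m) or (y of label_magenta in the frame of storage_rack between -0.069 and -0.045 m and y of cartridge_magenta in the frame of ink_carriage between 0.046 and 0.068 m)) and x of cartridge_yellow in the frame of ink_carriage between -0.012 and 0.012 m and z of cartridge_yellow in the frame of ink_carriage between 0.002 and 0.01 m and ((y of label_yellow in the frame of storage_rack between 0.045 and 0.069 m and y of cartridge_yellow in the frame of ink_carriage between -0.068 and -0.046 m) or (y of label_yellow in the frame of storage_rack between 0.007 and 0.031 m and y of cartridge_yellow in the frame of ink_carriage between -0.03 and -0.008 m) or (y of label_yellow in the frame of storage_rack between -0.031 and -0.007 m and y of cartridge_yellow in the frame of ink_carriage between 0.008 and 0.03 m) or (y of label_yellow in the frame of storage_rack between -0.069 and -0.045 m and y of cartridge_yellow in the frame of ink_carriage between 0.046 and 0.068 m)) and x of cartridge_black in the frame of ink_carriage between -0.012 and 0.012 m and z of cartridge_black in the frame of ink_carriage between 0.002 and 0.01 m and ((y of label_black in the frame of storage_rack between 0.045 and 0.069 m and y of cartridge_black in the frame of ink_carriage between -0.068 and -0.046 m) or (y of label_black in the frame of storage_rack between 0.007 and 0.031 m and y of cartridge_black in the frame of ink_carriage between -0.03 and -0.008 m) or (y of label_black in the frame of storage_rack between -0.031 and -0.007 m and y of cartridge_black in the frame of ink_carriage between 0.008 and 0.03 m) or (y of label_black in the frame of storage_rack between -0.069 and -0.045 m and y of cartridge_black in the frame of ink_carriage between 0.046 and 0.068 m))); the robot touches nothing.
It fails at once if a cartridge is tipped more than 0.8 rad from upright (angle between any of cartridge_cyan, cartridge_magenta, cartridge_yellow, cartridge_black's own z axis and vertical above 0.8 rad).
It also fails if it takes over 80 s, if anything falls off the work surface, if the arm or the gripper's body presses on something with over 40 N, if the wrist force passes 120 N, or if a joint passes its speed limit or range.

### The arm

A 6-joint arm with a two-finger parallel gripper is mounted at the origin on a cart in front of the work surface, level with it; the furniture and walls round the work are solid. World frame = base frame: x ahead of the robot, y to its left, z up, the work surface at z = 0. Lengths are in m, angles in rad, forces in N, time in s.
With the tool pointing down it reaches from about 0.35 to 0.85 m from the base axis. Payload 8.1 kg.
Tool frame: the origin (TCP) lies at the centre of the arm's flange, where the gripper is bolted on; the fingertips stand 186 mm ahead of it and the grasp point (between the pads) lies 167 mm ahead of it (robot.grasp_offset is the distance from the TCP to the grasp point, in m); z points along the fingers, y is the line along which they close (so a half turn about z gives the same grasp; the last joint's range is limited). The gripper opens to 93 mm and grips with 3 to 60 N. Pads are 15 mm wide; open, the fingers measure 128 mm over their backs; the gripper's body (75 mm by 188 mm) begins 65 mm behind the grasp point.
Start: joints at [-1.189, 0.13, 1.488, -0, 1.523, -0.085], TCP at [0.27, -0.536, 0.405] pointing down, gripper open.
Joint ranges: [-2.96, 2.96], [-0.89, 2.26], [0.02, 2.5], [-1.34, 4.48], [0, 2.73], [-2.66, 2.66]. Speed limits (rad/s): [2.39, 2.39, 2.79, 3.14, 3.14, 3.14].

### API

Orientations are given as a rotation vector (axis times angle).
In Python, from plant import robot gives the robot as it stands.
- The arm moves only by the tool drive_tool, never from a script. Its argument "moves" is one flat list of numbers, 7 for each row, row after row: the finger opening in mm, from 0 to 93, then the shift along the tool's x, y, z in mm, then the turn, a rotation vector about the tool's x, y, z in degrees. A call has 1 to 8 rows; each row shifts and turns the commanded pose from where the row before left it, along the tool's axes as they then stand; what a row does not reach is not made up. A row lasts 1/10 s, in which the tool goes at most 50 mm and 8.59 degrees, less where a joint would pass 70% of its speed; a pose out of reach is approached as far as the arm can. A call is refused whole if a number of a shift passes 50 or a number of a turn 8.59, either way. A call with a gripper value outside its range is refused whole. The fingers move at their own pace and stop on an object; "grip_force" is the grip in N (left out, the last holds). Time passes only in rows, so rows that do not move let the fingers close. It gives the time, the measured TCP pose, the force, the opening and the grip force at its end, in the units of the state.
- robot.read_state(): the state, without advancing time (a new reading comes with each control period).
- robot.read_camera(name): name is "scene" or "side" or "wrist"; returns a dict with "color" (384x512x3 uint8, red, green, blue), "depth" (384x512 float32, m along the optical axis (not along the pixel's ray), 0 where there is no reading), "mtx" (3x3 intrinsics, pixels), "R" (3x3) and "t" (3): a world point X has camera coordinates R X + t. Camera axes: x right, y down, z forward; pixel columns grow to the right and rows downward; lengths in m; the calibration is good to about 2 mm. A picture is of the moment at which its call begins.
- robot.close_job(): hands the job in; it is judged then, once.
The state is a dict: "t": time; "q": joint angles; "dq": joint speeds; "joint_torque": joint torques, N m; "tool_pos": TCP position; "orientation": TCP orientation; "force": force on the tool from outside, world axes, zero at the start; "wrist_torque": the same for the moment, N m; "opening": finger opening in m; "gripper_force": force on a finger pad.
Only numpy, scipy, OpenCV 4.12 (cv2) and the standard library are available. Lean on these libraries where they do the work, as an engineer would, in place of code of your own. Each camera call takes 0.05 s, during which the arm holds its last target. There are 200 camera calls.

## Working session

There is one attempt and no reset: what is moved stays moved. The work goes in short steps, Python scripts to look and compute and a tool call to move; the robot and the scene stay as the last step left them, time stands still between calls to the robot, and variables do not carry over. Pictures are saved under pics/ and viewed, at most 14 in all, crops included, and the job is handed in when it is done.

Besides the shell and the picture viewer there is one more tool, called after "Emit:" as name(argument=value, ...) on one line, values as JSON. drive_tool: Moves the arm, as the interface text tells. Its arguments: {"type":"object","properties":{"moves":{"type":"array","items":{"type":"number"}},"grip_force":{"type":"number"}},"required":["moves"]}

```bash
mkdir -p pics; python3 - <<'E'
from plant import robot
import cv2,numpy as np
print(robot.read_state())
for n in("scene","side"):
    c=robot.read_camera(n); cv2.imwrite(f"pics/{n}0.png",c["color"][...,::-1]); np.savez(f"{n}0.npz",**c)
    print(n,c["mtx"].tolist(),c["R"].round(3).tolist(),c["t"])
E
```

```text
{'t': 0.0, 'q': array([-1.18942099e+00,  1.31140608e-01,  1.48925905e+00,  1.17393570e-05,
        1.52298258e+00, -8.54363499e-02]), 'dq': array([-4.43629706e-04,  1.65345802e-04, -3.80171551e-03,  3.36615909e-05,
       -3.39336314e-06, -1.11083591e-03]), 'joint_torque': array([-8.90682531e-04, -5.59839535e+01, -4.91757452e+01,  7.70310801e-02,
        3.56910203e-02, -1.64455219e-04]), 'tool_pos': array([ 0.26994419, -0.53559607,  0.40371053]), 'orientation': array([-3.05468262e+00, -7.26215670e-01,  3.95996379e-04]), 'force': array([0.98921522, 0.66181108, 0.08189079]), 'wrist_torque': array([ 0.03099294, -0.09514595, -0.01356198]), 'gripper_force': 0.0, 'opening': 0.09289374190614004}
scene [[496.9181744281029, 0.0, 252.99946096025928], [0.0, 496.9181744281029, 196.73605289640972], [0.0, 0.0, 1.0]] [[0.67, -0.742, 0.017], [-0.388, -0.369, -0.845], [0.633, 0.559, -0.535]] [-0.51850432  0.12206181  0.73030611]
side [[462.4936564401098, 0.0, 256.8138633444947], [0.0, 462.4936564401098, 191.2618090866686], [0.0, 0.0, 1.0]] [[-0.842, -0.538, 0.022], [-0.323, 0.473, -0.82], [0.431, -0.698, -0.572]] [0.25428588 0.33067306 0.4725717 ]
```

View pics/scene0.png

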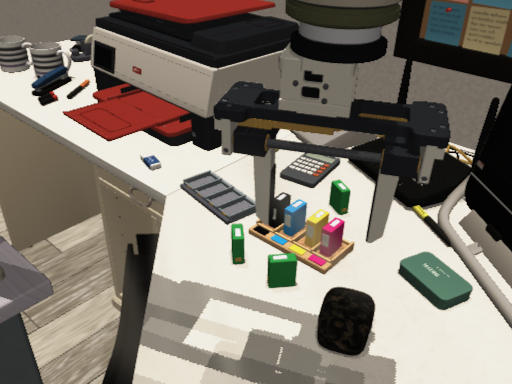

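View pics/side0.png

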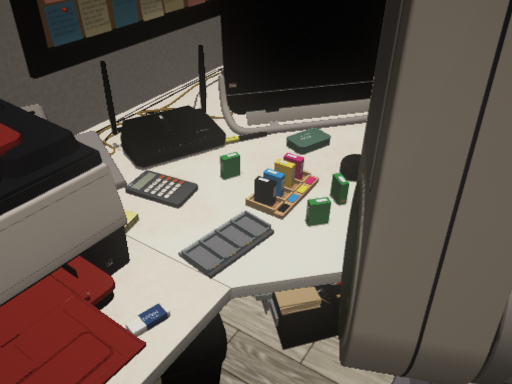

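The rack at scene (300,240) holds, left to right, black, cyan, yellow and magenta. The empty grey carriage is at scene (218,195) and side (228,242). Three green cartridges at scene (340,197), (237,243) and (282,270) are decoys, and none is yellow. Next I'll build a top-down map from the depth images to measure the poses.

```bash
cat > h.py <<'E'
import numpy as np,cv2
def cloud(c):
    d=c["depth"]; v,u=np.nonzero(d>0); z=d[v,u]; K=c["mtx"]
    p=np.c_[(u-K[0,2])/K[0,0]*z,(v-K[1,2])/K[1,1]*z,z]
    return (p-c["t"])@c["R"], c["color"][v,u]
def ortho(P,C,x0,x1,y0,y1,s=1000,zmax=.2):  # s px per m, x up, y left
    H,W=int((x1-x0)*s),int((y1-y0)*s); im=np.full((H,W,3),128,np.uint8)
    m=(P[:,0]>x0)&(P[:,0]<x1)&(P[:,1]>y0)&(P[:,1]<y1)&(P[:,2]<zmax)&(P[:,2]>-.02)
    P,C=P[m],C[m]; o=np.argsort(P[:,2]); P,C=P[o],C[o]
    for p,c in zip(P,C): cv2.circle(im,(int((y1-p[1])*s),int((x1-p[0])*s)),1,c[::-1].tolist(),-1)
    return im
E
python3 - <<'E'
from h import *
ps=[];cs=[]
for n in("scene0","side0"):
    c=dict(np.load(n+".npz")); P,C=cloud(c); ps.append(P);cs.append(C)
    hsv=cv2.cvtColor(C[None],cv2.COLOR_RGB2HSV)[0].astype(int)
    for nm,lo,hi in(("cyan",98,108),("yel",22,30),("mag",160,172)):
        w=(P[:,0]>.3)&(P[:,0]<.95)&(abs(P[:,1])<.45)&(P[:,2]<.08)
        m=w&(hsv[:,0]>=lo)&(hsv[:,0]<=hi)&(hsv[:,1]>140)&(hsv[:,2]>90)
        lab=m&(P[:,2]<.02)&(P[:,2]>.005); top=m&(P[:,2]>.05)
        print(n,nm,lab.sum(),np.median(P[lab],0).round(4),top.sum(),P[top].mean(0).round(4) if top.any() else 0)
P=np.vstack(ps);C=np.vstack(cs)
print("desk z",np.median(P[(P[:,0]>.4)&(P[:,0]<.8)&(abs(P[:,2])<.01),2]))
im=ortho(P,C,.3,.9,-.35,.45); cv2.imwrite("pics/ortho.png",im)
E
```

```text
scene0 cyan 135 [ 0.4496 -0.3529  0.0131] 85 [ 0.4831 -0.3515  0.0567]
scene0 yel 103 [ 0.4451 -0.3908  0.0132] 100 [ 0.4846 -0.3969  0.0563]
scene0 mag 100 [ 0.4454 -0.4292  0.0132] 145 [ 0.4826 -0.4284  0.0558]
side0 cyan 49 [ 0.4448 -0.3517  0.0097] 60 [ 0.483  -0.3464  0.0537]
side0 yel 50 [ 0.4445 -0.3903  0.0099] 60 [ 0.4839 -0.3906  0.0533]
side0 mag 39 [ 0.4448 -0.4288  0.0098] 61 [ 0.4808 -0.4216  0.0532]
desk z 0.0005888035040491519
```

View pics/ortho.png

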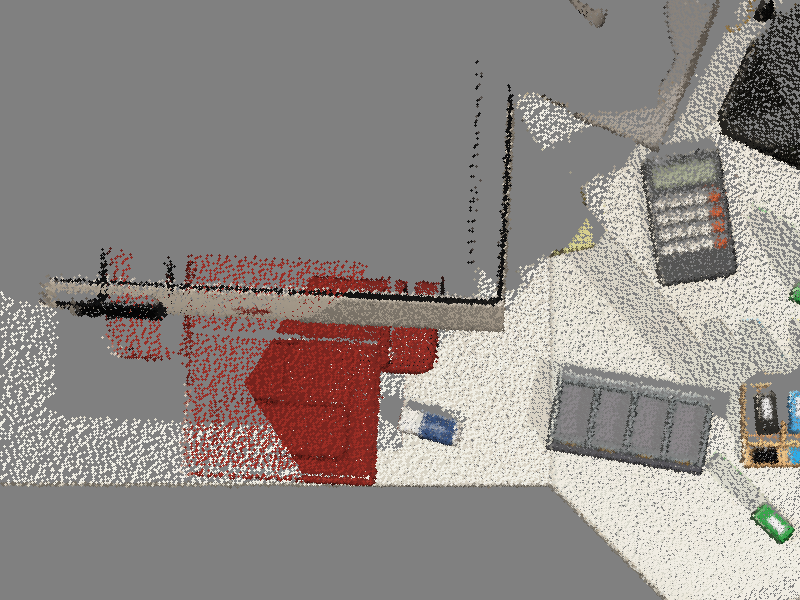

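The rack is parallel to the world axes, with its origin at about (0.487, -0.371). Next I'll zoom in on the carriage and rack.

```bash
python3 - <<'E'
from h import *
P,C=map(np.vstack,zip(*[cloud(dict(np.load(n+".npz"))) for n in("scene0","side0")]))
im=ortho(P,C,.40,.58,-.45,-.08,s=2100); 
for k in range(0,18): cv2.line(im,(0,k*42),(6,k*42),(0,0,255),1)
cv2.imwrite("pics/ortho2.png",im)
for n in("scene0","side0"):
    Q,_=cloud(dict(np.load(n+".npz")))
    m=(Q[:,0]>.40)&(Q[:,0]<.56)&(Q[:,1]>-.29)&(Q[:,1]<-.08)&(Q[:,2]>.0085)&(Q[:,2]<.025)
    r=cv2.minAreaRect(Q[m,:2].astype(np.float32)*1000); print(n,m.sum(),r,np.percentile(Q[m,2],[50,95,99]))
E
```

```text
scene0 1250 ((477.4425048828125, -180.4471435546875), (158.73410034179688, 80.49703979492188), 80.25870513916016) [0.01202497 0.01745353 0.01852606]
side0 811 ((479.01123046875, -180.4002685546875), (157.44874572753906, 68.09693908691406), 80.50487518310547) [0.01125197 0.01495016 0.01580951]
```

View pics/ortho2.png

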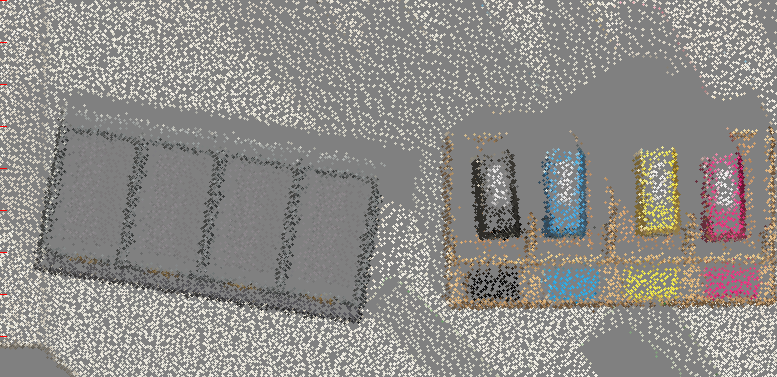

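Emit:
drive_tool(moves=[93, 0, 0, 0, 0, 0, -7.9, 93, 0, 0, 0, 0, 0, -7.9, 93, 0, 0, 0, 0, 0, -7.9, 93, 0, 0, 0, 0, 0, -7.9, 93, 0, 0, 0, 0, 0, -7.9, 93, 0, 0, 0, 0, 0, -7.9, 93, 0, 0, 0, 0, 0, -7.9, 93, 0, 0, 0, 0, 0, -8.0], grip_force=25)

```text
t: 0.9
tool_pos: [0.27, -0.5357, 0.4041]
orientation: [-2.214, -2.228, -0.001]
force: [0.2, -0.5, -0.7]
opening: 0.0929
gripper_force: 0.0
```

Emit:
drive_tool(moves=[93, 28, 31, 0, 0, 0, 0, 93, 28, 31, 0, 0, 0, 0, 93, 28, 31, 0, 0, 0, 0, 93, 28, 31, 0, 0, 0, 0, 93, 28, 31, 0, 0, 0, 0, 93, 28, 31, 0, 0, 0, 0, 93, 28, 31, 0, 0, 0, 0, 93, 28, 0, 0, 0, 0, 0])

```text
t: 1.7
tool_pos: [0.4892, -0.3097, 0.4037]
orientation: [-2.218, -2.224, -0.001]
force: [-0.4, 0.7, 0.2]
opening: 0.0931
gripper_force: 0.0
```

```bash
cat >> h.py <<'E'
from scipy.spatial.transform import Rotation
def show(robot):
    s=robot.read_state(); R=Rotation.from_rotvec(s["orientation"]).as_matrix(); p=s["tool_pos"]+.167*R[:,2]
    print("t",round(s["t"],2),"grasp mm",(p*1000).round(1),"y-ang",np.degrees(np.arctan2(R[1,1],R[0,1])).round(2),"zax",R[:,2].round(3),"open",round(s["opening"]*1000,1),"gf",round(s["gripper_force"],1),"F",s["force"].round(1))
    return s,R,p
def togo(robot,tx,ty,tz,ang):
    "shift in tool axes (mm) to bring the grasp point there, and turn about tool z (deg)"
    s,R,p=show(robot); a=np.degrees(np.arctan2(R[1,1],R[0,1]))
    print("  shift",(R.T@(np.array([tx,ty,tz])-p*1000)).round(1),"turn",round(-(ang-a),2))
E
python3 - <<'E'
from h import *
from plant import robot
show(robot)
c=robot.read_camera("wrist"); np.savez("wrist0.npz",**c); cv2.imwrite("pics/wrist0.png",c["color"][...,::-1])
E
```

```text
t 1.7 grasp mm [ 489.2 -309.5  236.7] y-ang 0.16 zax [-0.     0.001 -1.   ] open 93.1 gf 0.0 F [-0.4  0.7  0.2]
```

View pics/wrist0.png

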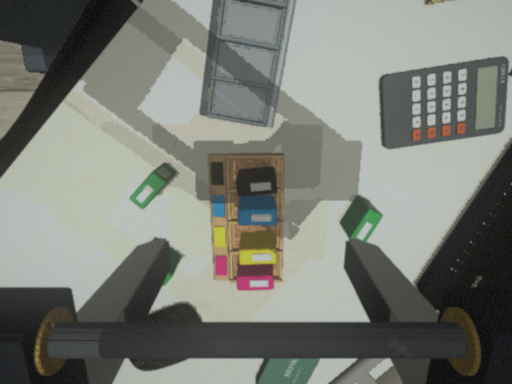

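The wrist view shows the rack, with black at (258,180), cyan at (257,210), yellow at (257,248) and magenta at (256,275). The carriage is at (248,60), its left end cut off. The green decoys are to the sides. Now I'll measure the cartridge tops and the carriage walls from the wrist depth.

```bash
python3 - <<'E'
from h import *
P,C=cloud(dict(np.load("wrist0.npz")))
m=(P[:,0]>.44)&(P[:,0]<.53)&(P[:,1]>-.45)&(P[:,1]<-.29)&(P[:,2]>.05)&(P[:,2]<.065)
Q=P[m]
for i,y in enumerate((-.314,-.352,-.390,-.428)):
    q=Q[abs(Q[:,1]-y)<.017]; r=cv2.minAreaRect((q[:,:2]*1000).astype(np.float32)); print(len(q),q.mean(0).round(4),r)
m=(P[:,0]>.40)&(P[:,0]<.56)&(P[:,1]>-.28)&(P[:,1]<-.06)&(P[:,2]<.03)&(P[:,2]>.0095)
print(cv2.minAreaRect((P[m,:2]*1000).astype(np.float32)), P[m,1].max())
# rotate into carriage guess and histogram
a=np.radians(-9.6); R=np.array([[np.cos(a),-np.sin(a)],[np.sin(a),np.cos(a)]])
for Pn,nm in((P,"wrist"),)+tuple((cloud(dict(np.load(n+".npz")))[0],n) for n in("scene0","side0")):
    q=(Pn[:,:2]-[.478,-.1804])@R*1000; z=Pn[:,2]*1000
    w=(abs(q[:,0])<60)&(abs(q[:,1])<76)
    print(nm,"z vs x'",[(x,round(np.median(z[w&(abs(q[:,0]-x)<1.5)]),1)) for x in range(-54,56,3) if (w&(abs(q[:,0]-x)<1.5)).any()])
    w=(abs(q[:,0])<20)
    print("   z vs y'",[(y,round(np.percentile(z[w&(abs(q[:,1]-y)<1)],80),1)) for y in range(-84,86,2) if (w&(abs(q[:,1]-y)<1)).any()])
E
```

```text
731 [ 0.4874 -0.3165  0.0549] ((487.4136962890625, -317.3560485839844), (39.83613204956055, 18.630531311035156), 5.439188480377197)
699 [ 0.4881 -0.3487  0.0547] ((487.9381408691406, -349.5534973144531), (40.14929962158203, 18.020721435546875), 0.6198049187660217)
625 [ 0.4885 -0.3927  0.0547] ((488.6950988769531, -393.98016357421875), (40.0511474609375, 18.6496639251709), 1.3929768800735474)
591 [ 0.4856 -0.4239  0.0547] ((485.5257568359375, -425.1399230957031), (39.313072204589844, 18.29273796081543), 1.8660261631011963)
((477.72784423828125, -198.64218139648438), (121.82910919189453, 69.79307556152344), 80.3304443359375) -0.14354603739325125
wrist z vs x' [(-54, np.float64(-0.8)), (-51, np.float64(-0.7)), (-48, np.float64(-0.8)), (-45, np.float64(-0.8)), (-42, np.float64(-0.8)), (-39, np.float64(6.8)), (-36, np.float64(7.3)), (-33, np.float64(7.3)), (-30, np.float64(11.3)), (-27, np.float64(6.2)), (-24, np.float64(5.6)), (-21, np.float64(5.8)), (-18, np.float64(5.9)), (-15, np.float64(5.8)), (-12, np.float64(5.8)), (-9, np.float64(5.7)), (-6, np.float64(5.9)), (-3, np.float64(5.8)
[... 6263 characters left out ...]
, (18, np.float64(5.2)), (20, np.float64(5.5)), (22, np.float64(5.1)), (24, np.float64(5.6)), (26, np.float64(5.4)), (28, np.float64(5.4)), (30, np.float64(5.9)), (36, np.float64(14.1)), (38, np.float64(14.6)), (40, np.float64(12.1)), (42, np.float64(4.7)), (44, np.float64(5.1)), (46, np.float64(5.8)), (48, np.float64(5.8)), (50, np.float64(5.2)), (52, np.float64(5.3)), (54, np.float64(4.9)), (56, np.float64(5.8)), (58, np.float64(5.5)), (60, np.float64(6.3)), (62, np.float64(5.5)), (64, np.float64(5.2)), (66, np.float64(5.0)), (68, np.float64(5.8)), (74, np.float64(14.1)), (76, np.float64(14.5)), (78, np.float64(11.9)), (80, np.float64(-1.3)), (82, np.float64(-0.8)), (84, np.float64(-0.8))]
```

Emit:
drive_tool(moves=[93, -7.5, -1.8, 0, 0, 0, -5.3, 93, 0, 0, 40, 0, 0, 0, 93, 0, 0, 40, 0, 0, 0, 93, 0, 0, 40, 0, 0, 0, 93, 0, 0, 40, 0, 0, 0, 93, 0, 0, 20, 0, 0, 0, 93, 0, 0, 12, 0, 0, 0, 93, 0, 0, 0, 0, 0, 0])

```text
t: 2.55
tool_pos: [0.4843, -0.3187, 0.2108]
orientation: [-2.113, -2.32, 0.0]
force: [-0.1, -0.4, -0.7]
opening: 0.0931
gripper_force: 0.0
```

```bash
python3 - <<'E'
from h import *
from plant import robot
togo(robot,487.4,-317,44,5.4)
c=robot.read_camera("scene"); cv2.imwrite("pics/s1.png",cv2.resize(c["color"][150:310,180:400,::-1],None,fx=3,fy=3))
E
```

```text
t 2.55 grasp mm [ 483.8 -318.3   43.8] y-ang 5.34 zax [-0.003  0.002 -1.   ] open 93.1 gf 0.0 F [-0.1 -0.4 -0.7]
  shift [ 1.   3.7 -0.2] turn -0.06
```

View pics/s1.png

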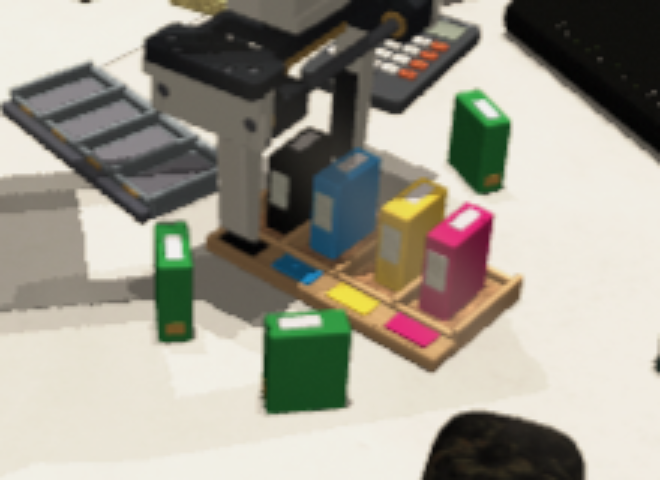

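The fingers straddle the black cartridge at crop (295,180), one in front and one behind. I'll correct the small offset, then close and lift.

Emit:
drive_tool(moves=[93, 1, 3, 0, 0, 0, 0, 20, 0, 0, 0, 0, 0, 0, 20, 0, 0, 0, 0, 0, 0, 20, 0, 0, 0, 0, 0, 0, 20, 0, 0, 0, 0, 0, 0, 20, 0, 0, 0, 0, 0, 0, 20, 0, 0, 0, 0, 0, 0, 20, 0, 0, 0, 0, 0, 0])

```text
t: 3.4
tool_pos: [0.4879, -0.3178, 0.2127]
orientation: [-2.115, -2.322, 0.0]
force: [-0.1, -0.7, 1.3]
opening: 0.0415
gripper_force: 0.0
```

```bash
python3 - <<'E'
from h import *
from plant import robot
togo(robot,468.4,-237.1,130,-9.65)
E
```

```text
t 3.4 grasp mm [ 487.9 -317.8   45.7] y-ang 5.34 zax [-0.  0. -1.] open 41.5 gf 0.0 F [-0.1 -0.7  1.3]
  shift [ 82.2 -11.9 -84.3] turn 14.99
```

Emit:
drive_tool(moves=[20, 0, 0, 0, 0, 0, 0, 20, 0, 0, 0, 0, 0, 0, 20, 0, 0, 0, 0, 0, 0, 20, 0, 0, -10, 0, 0, 0, 20, 0, 0, -25, 0, 0, 0, 20, 0, 0, -30, 0, 0, 0, 20, 0, 0, -20, 0, 0, 0, 20, 0, 0, 0, 0, 0, 0])

```text
t: 4.2
tool_pos: [0.4891, -0.3188, 0.3024]
orientation: [2.111, 2.317, 0.001]
force: [-0.1, -0.5, -0.2]
opening: 0.0398
gripper_force: 25.0
```

```bash
python3 - <<'E'
from h import *
from plant import robot
togo(robot,468.4,-237.1,130,-9.65)
c=robot.read_camera("scene"); cv2.imwrite("pics/s2.png",cv2.resize(c["color"][150:310,180:400,::-1],None,fx=2,fy=2))
E
```

```text
t 4.2 grasp mm [ 490.1 -319.5  135.4] y-ang 5.35 zax [ 0.006 -0.004 -1.   ] open 39.8 gf 25.0 F [-0.1 -0.5 -0.2]
  shift [ 84.1 -13.9   4.9] turn 15.0
```

View pics/s2.png

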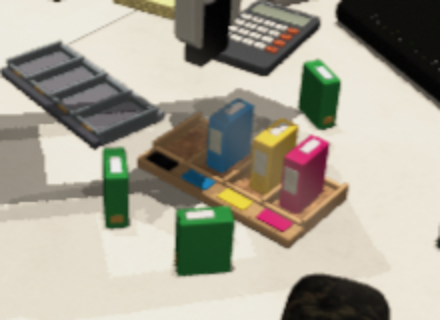

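Black is held: opening 39.8 mm, grip force 25 N. I'll carry it to the right-end bay.

Emit:
drive_tool(moves=[20, 0, 0, 0, 0, 0, 7.5, 20, 0, 0, 0, 0, 0, 7.5, 20, 19, -8.2, 0, 0, 0, 0, 20, 19, -8.2, 0, 0, 0, 0, 20, 19, -8.2, 0, 0, 0, 0, 20, 19.3, -8.2, 0, 0, 0, 0, 20, 0, 0, 0, 0, 0, 0, 20, 0, 0, 0, 0, 0, 0])

```text
t: 5.05
tool_pos: [0.4681, -0.2369, 0.2966]
orientation: [-2.399, -2.027, 0.001]
force: [-0.0, 0.2, -1.1]
opening: 0.0398
gripper_force: 25.0
```

```bash
python3 - <<'E'
from h import *
from plant import robot
togo(robot,468.4,-237.1,46,-9.65)
c=robot.read_camera("side"); P,C=cloud(c)
c2=robot.read_camera("wrist"); P2,C2=cloud(c2)
cv2.imwrite("pics/s3.png",np.hstack([c["color"][...,::-1][100:340,100:420],c2["color"][...,::-1][60:300,100:420]]))
E
```

```text
t 5.05 grasp mm [ 467.9 -236.8  129.6] y-ang -9.61 zax [-0.001  0.001 -1.   ] open 39.8 gf 25.0 F [-0.   0.2 -1.1]
  shift [-0.3  0.7 83.6] turn 0.04
```

View pics/s3.png

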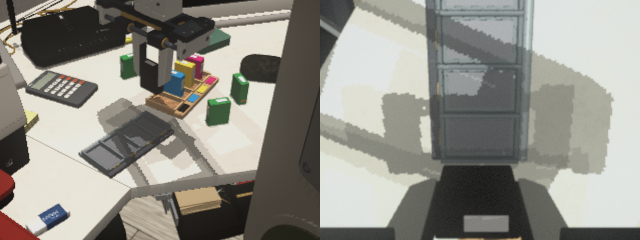

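Black hangs upright between the fingers, over the right-end bay at right-crop (480,135). Lowering it.

Emit:
drive_tool(moves=[20, -0.3, 0.7, 20, 0, 0, 0, 20, 0, 0, 25, 0, 0, 0, 20, 0, 0, 20, 0, 0, 0, 20, 0, 0, 12, 0, 0, 0, 20, 0, 0, 6.5, 0, 0, 0, 20, 0, 0, 0, 0, 0, 0, 20, 0, 0, 0, 0, 0, 0])

```text
t: 5.85
tool_pos: [0.4695, -0.238, 0.215]
orientation: [2.4, 2.026, 0.001]
force: [0.4, 0.3, 0.2]
opening: 0.0396
gripper_force: 25.0
```

```bash
python3 - <<'E'
from h import *
from plant import robot
togo(robot,468.4,-237.1,46,-9.65)
E
```

```text
t 5.85 grasp mm [ 469.6 -238.1   48. ] y-ang -9.67 zax [ 0.001 -0.001 -1.   ] open 39.6 gf 25.0 F [0.4 0.3 0.2]
  shift [ 0.8 -1.4  2. ] turn -0.02
```

Emit:
drive_tool(moves=[20, 0.8, -1, 1.5, 0, 0, 0, 20, 0, 0, 0, 0, 0, 0, 20, 0, 0, 0, 0, 0, 0, 60, 0, 0, 0, 0, 0, 0, 60, 0, 0, 0, 0, 0, 0, 60, 0, 0, 0, 0, 0, 0, 60, 0, 0, 0, 0, 0, 0, 60, 0, 0, 0, 0, 0, 0])

```text
t: 6.65
tool_pos: [0.4682, -0.2366, 0.2128]
orientation: [-2.4, -2.027, -0.0]
force: [0.3, 0.4, -0.9]
opening: 0.0597
gripper_force: 0.0
```

```bash
python3 - <<'E'
from h import *
from plant import robot
togo(robot,488,-349.1,130,0.6)
E
```

```text
t 6.65 grasp mm [ 468.2 -236.6   45.8] y-ang -9.65 zax [ 0.  0. -1.] open 59.7 gf 0.0 F [ 0.3  0.4 -0.9]
  shift [-107.6   38.4  -84.2] turn -10.25
```

Emit:
drive_tool(moves=[80, 0, 0, -25, 0, 0, 0, 93, 0, 0, -35, 0, 0, 0, 93, 0, 0, -24, 0, 0, -5.1, 93, 0, 0, 0, 0, 0, -5.1, 93, -28.2, 4.7, 0, 0, 0, 0, 93, -28.2, 4.7, 0, 0, 0, 0, 93, -28.2, 4.7, 0, 0, 0, 0, 93, -28.2, 4.7, 0, 0, 0, 0])

```text
t: 7.45
tool_pos: [0.4882, -0.3502, 0.2967]
orientation: [2.211, 2.232, 0.0]
force: [-0.1, -0.7, -0.3]
opening: 0.0931
gripper_force: 0.0
```

Emit:
drive_tool(moves=[93, 0, 0, 0, 0, 0, 0, 93, 0, 0, 25, 0, 0, 0, 93, 0, 0, 25, 0, 0, 0, 93, 0, 0, 20, 0, 0, 0, 93, 0, 0, 13, 0, 0, 0, 93, 0, 0, 0, 0, 0, 0, 93, 0, 0, 0, 0, 0, 0])

```text
t: 8.15
tool_pos: [0.4883, -0.3491, 0.2143]
orientation: [2.21, 2.232, 0.0]
force: [-0.1, -0.5, -0.2]
opening: 0.093
gripper_force: 0.0
```

```bash
python3 - <<'E'
from h import *
from plant import robot
togo(robot,488,-349.1,45,0.6)
c=robot.read_camera("side"); c2=robot.read_camera("scene")
cv2.imwrite("pics/s4.png",np.hstack([cv2.resize(c["color"][...,::-1][130:290,160:360],None,fx=2,fy=2),cv2.resize(c2["color"][...,::-1][150:310,180:380],None,fx=2,fy=2)]))
E
```

```text
t 8.15 grasp mm [ 488.3 -349.1   47.3] y-ang 0.56 zax [ 0. -0. -1.] open 93.0 gf 0.0 F [-0.1 -0.5 -0.2]
  shift [-0.  -0.3  2.3] turn -0.04
```

View pics/s4.png

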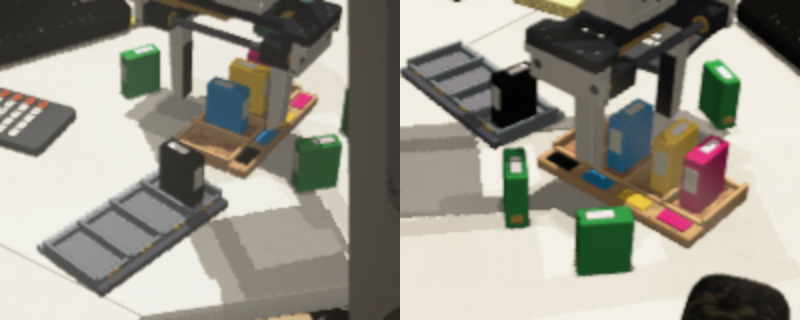

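Black stands upright in the right-end bay (left crop (183,172)), and the fingers straddle cyan (left crop (228,105)). I'll close on it and lift.

Emit:
drive_tool(moves=[20, 0, 0, 2, 0, 0, 0, 20, 0, 0, 0, 0, 0, 0, 20, 0, 0, 0, 0, 0, 0, 20, 0, 0, 0, 0, 0, 0, 20, 0, 0, 0, 0, 0, 0, 20, 0, 0, 0, 0, 0, 0, 20, 0, 0, 0, 0, 0, 0, 20, 0, 0, 0, 0, 0, 0])

```text
t: 9.05
tool_pos: [0.4881, -0.3492, 0.2118]
orientation: [2.211, 2.232, 0.0]
force: [0.7, 0.7, 0.5]
opening: 0.0398
gripper_force: 25.0
```

Emit:
drive_tool(moves=[20, 0, 0, 0, 0, 0, 0, 20, 0, 0, 0, 0, 0, 0, 20, 0, 0, -10, 0, 0, 0, 20, 0, 0, -25, 0, 0, 0, 20, 0, 0, -30, 0, 0, 0, 20, 0, 0, -20, 0, 0, 5.1, 20, 0, 0, 0, 0, 0, 5.1, 20, 0, 0, 0, 0, 0, 0])

```text
t: 9.85
tool_pos: [0.4884, -0.3495, 0.2986]
orientation: [2.4, 2.023, 0.001]
force: [-0.8, -0.4, -0.9]
opening: 0.0399
gripper_force: 25.0
```

```bash
python3 - <<'E'
from h import *
from plant import robot
togo(robot,474.8,-199.6,130,-9.65)
E
```

```text
t 9.85 grasp mm [ 488.7 -349.7  131.6] y-ang -9.73 zax [ 0.002 -0.002 -1.   ] open 39.9 gf 25.0 F [-0.8 -0.4 -0.9]
  shift [145.6 -39.1   1.3] turn -0.08
```

Emit:
drive_tool(moves=[20, 29, -7.8, 0, 0, 0, 0, 20, 29, -7.8, 0, 0, 0, 0, 20, 29, -7.8, 0, 0, 0, 0, 20, 29, -7.8, 0, 0, 0, 0, 20, 29.2, -7.8, 0, 0, 0, 0, 20, 0, 0, 0, 0, 0, 0, 20, 0, 0, 0, 0, 0, 0])

```text
t: 10.55
tool_pos: [0.4739, -0.1991, 0.2966]
orientation: [-2.397, -2.03, 0.001]
force: [-0.7, -0.9, -0.1]
opening: 0.0398
gripper_force: 25.0
```

Emit:
drive_tool(moves=[20, 0, 0, 20, 0, 0, 0, 20, 0, 0, 25, 0, 0, 0, 20, 0, 0, 20, 0, 0, 0, 20, 0, 0, 13, 0, 0, 0, 20, 0, 0, 4, 0, 0, 0, 20, 0, 0, 0, 0, 0, 0, 20, 0, 0, 0, 0, 0, 0])

```text
t: 11.25
tool_pos: [0.4745, -0.2, 0.2157]
orientation: [2.4, 2.026, 0.001]
force: [0.5, 0.5, 0.3]
opening: 0.0398
gripper_force: 25.0
```

```bash
python3 - <<'E'
from h import *
from plant import robot
togo(robot,474.8,-199.6,45,-9.65)
E
```

```text
t 11.25 grasp mm [ 474.7 -200.2   48.7] y-ang -9.66 zax [ 0.001 -0.001 -1.   ] open 39.8 gf 25.0 F [0.5 0.5 0.3]
  shift [0.6 0.  3.7] turn -0.01
```

Emit:
drive_tool(moves=[20, 0.6, 0, 3, 0, 0, 0, 20, 0, 0, 0, 0, 0, 0, 20, 0, 0, 0, 0, 0, 0, 60, 0, 0, 0, 0, 0, 0, 60, 0, 0, 0, 0, 0, 0, 60, 0, 0, 0, 0, 0, 0, 60, 0, 0, 0, 0, 0, 0, 60, 0, 0, 0, 0, 0, 0])

```text
t: 12.05
tool_pos: [0.4741, -0.1989, 0.2118]
orientation: [2.4, 2.027, 0.0]
force: [-0.1, 0.3, 0.4]
opening: 0.0599
gripper_force: 0.0
```

```bash
python3 - <<'E'
from h import *
from plant import robot
togo(robot,488.6,-393.3,130,1.4)
E
```

```text
t 12.05 grasp mm [ 474.1 -198.9   44.8] y-ang -9.65 zax [ 0. -0. -1.] open 59.9 gf 0.0 F [-0.1  0.3  0.4]
  shift [-189.2   46.9  -85.2] turn -11.05
```

Emit:
drive_tool(moves=[80, 0, 0, -25, 0, 0, 0, 93, 0, 0, -35, 0, 0, 0, 93, 0, 0, -25, 0, 0, -5.5, 93, 0, 0, 0, 0, 0, -5.5, 93, -32.4, 1.6, 0, 0, 0, 0, 93, -32.4, 1.6, 0, 0, 0, 0, 93, -32.4, 1.6, 0, 0, 0, 0, 93, -32.4, 1.6, 0, 0, 0, 0])

```text
t: 12.85
tool_pos: [0.4835, -0.3295, 0.2968]
orientation: [2.195, 2.248, 0.0]
force: [0.4, 0.3, 1.5]
opening: 0.0926
gripper_force: 0.0
```

Emit:
drive_tool(moves=[93, -32.4, 1.6, 0, 0, 0, 0, 93, -32.7, 1.6, 0, 0, 0, 0, 93, 0, 0, 25, 0, 0, 0, 93, 0, 0, 25, 0, 0, 0, 93, 0, 0, 20, 0, 0, 0, 93, 0, 0, 13, 0, 0, 0, 93, 0, 0, 0, 0, 0, 0, 93, 0, 0, 0, 0, 0, 0])

```text
t: 13.65
tool_pos: [0.4885, -0.3934, 0.2143]
orientation: [2.195, 2.247, 0.0]
force: [0.5, -0.1, 0.3]
opening: 0.0929
gripper_force: 0.0
```

```bash
python3 - <<'E'
from h import *
from plant import robot
togo(robot,488.6,-393.3,45,1.4)
c=robot.read_camera("side"); c2=robot.read_camera("scene")
cv2.imwrite("pics/s5.png",np.hstack([cv2.resize(c["color"][...,::-1][130:290,160:360],None,fx=2,fy=2),cv2.resize(c2["color"][...,::-1][150:310,180:380],None,fx=2,fy=2)]))
E
```

```text
t 13.65 grasp mm [ 488.5 -393.5   47.3] y-ang 1.35 zax [ 0. -0. -1.] open 92.9 gf 0.0 F [ 0.5 -0.1  0.3]
  shift [0.2 0.1 2.3] turn -0.05
```

View pics/s5.png

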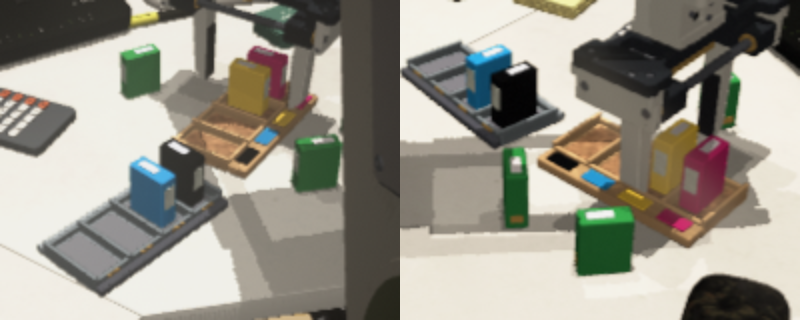

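Cyan is seated beside black (left crop (153,192)). The fingers straddle the real yellow cartridge (left crop (249,88)), the one with a yellow body behind the yellow label.

Emit:
drive_tool(moves=[20, 0, 0, 2, 0, 0, 0, 20, 0, 0, 0, 0, 0, 0, 20, 0, 0, 0, 0, 0, 0, 20, 0, 0, 0, 0, 0, 0, 20, 0, 0, 0, 0, 0, 0, 20, 0, 0, 0, 0, 0, 0, 20, 0, 0, 0, 0, 0, 0, 20, 0, 0, 0, 0, 0, 0])

```text
t: 14.55
tool_pos: [0.4883, -0.3934, 0.2117]
orientation: [2.195, 2.247, 0.0]
force: [0.5, -0.2, 0.4]
opening: 0.0397
gripper_force: 25.0
```

Emit:
drive_tool(moves=[20, 0, 0, 0, 0, 0, 0, 20, 0, 0, 0, 0, 0, 0, 20, 0, 0, -10, 0, 0, 0, 20, 0, 0, -25, 0, 0, 0, 20, 0, 0, -30, 0, 0, 0, 20, 0, 0, -20, 0, 0, 5.5, 20, 0, 0, 0, 0, 0, 5.5, 20, 0, 0, 0, 0, 0, 0])

```text
t: 15.35
tool_pos: [0.4885, -0.3936, 0.2986]
orientation: [2.4, 2.023, 0.0]
force: [-0.9, 0.7, -0.8]
opening: 0.04
gripper_force: 25.0
```

```bash
python3 - <<'E'
from h import *
from plant import robot
togo(robot,481.2,-162.2,130,-9.65)
E
```

```text
t 15.35 grasp mm [ 488.8 -393.9  131.6] y-ang -9.74 zax [ 0.002 -0.002 -1.   ] open 40.0 gf 25.0 F [-0.9  0.7 -0.8]
  shift [227.1 -46.7   1.2] turn -0.09
```

Emit:
drive_tool(moves=[20, 32.4, -6.6, 0, 0, 0, 0, 20, 32.4, -6.6, 0, 0, 0, 0, 20, 32.4, -6.6, 0, 0, 0, 0, 20, 32.4, -6.6, 0, 0, 0, 0, 20, 32.4, -6.6, 0, 0, 0, 0, 20, 32.4, -6.6, 0, 0, 0, 0, 20, 32.4, -6.6, 0, 0, 0, 0, 20, 0, 0, 0, 0, 0, 0])

```text
t: 16.15
tool_pos: [0.4802, -0.1588, 0.296]
orientation: [-2.392, -2.032, -0.0]
force: [0.2, -0.5, -1.4]
opening: 0.0397
gripper_force: 25.0
```

Emit:
drive_tool(moves=[20, 0, 0, 0, 0, 0, 0, 20, 0, 0, 20, 0, 0, 0, 20, 0, 0, 25, 0, 0, 0, 20, 0, 0, 20, 0, 0, 0, 20, 0, 0, 13, 0, 0, 0, 20, 0, 0, 4, 0, 0, 0, 20, 0, 0, 0, 0, 0, 0, 20, 0, 0, 0, 0, 0, 0])

```text
t: 16.95
tool_pos: [0.4812, -0.1625, 0.2157]
orientation: [2.4, 2.026, 0.001]
force: [0.1, -0.7, -0.8]
opening: 0.0399
gripper_force: 25.0
```

```bash
python3 - <<'E'
from h import *
from plant import robot
togo(robot,481.2,-162.2,45,-9.65)
E
```

```text
t 16.95 grasp mm [ 481.4 -162.6   48.7] y-ang -9.66 zax [ 0.001 -0.001 -1.   ] open 39.9 gf 25.0 F [ 0.1 -0.7 -0.8]
  shift [ 0.4 -0.3  3.7] turn -0.01
```

Emit:
drive_tool(moves=[20, 0, 0, 3, 0, 0, 0, 20, 0, 0, 0, 0, 0, 0, 20, 0, 0, 0, 0, 0, 0, 60, 0, 0, 0, 0, 0, 0, 60, 0, 0, 0, 0, 0, 0, 60, 0, 0, 0, 0, 0, 0, 60, 0, 0, 0, 0, 0, 0, 60, 0, 0, 0, 0, 0, 0])

```text
t: 17.75
tool_pos: [0.4808, -0.162, 0.2118]
orientation: [2.4, 2.027, 0.0]
force: [0.1, 0.7, -0.9]
opening: 0.0599
gripper_force: 0.0
```

```bash
python3 - <<'E'
from h import *
from plant import robot
togo(robot,485.6,-424.5,130,1.9)
E
```

```text
t 17.75 grasp mm [ 480.8 -162.    44.8] y-ang -9.65 zax [ 0. -0. -1.] open 59.9 gf 0.0 F [ 0.1  0.7 -0.9]
  shift [-258.    48.8  -85.2] turn -11.55
```

Emit:
drive_tool(moves=[80, 0, 0, -25, 0, 0, 0, 93, 0, 0, -35, 0, 0, 0, 93, 0, 0, -25, 0, 0, -5.8, 93, 0, 0, 0, 0, 0, -5.7, 93, -32.8, -0.5, 0, 0, 0, 0, 93, -32.8, -0.5, 0, 0, 0, 0, 93, -32.8, -0.5, 0, 0, 0, 0, 93, -32.8, -0.5, 0, 0, 0, 0])

```text
t: 18.55
tool_pos: [0.4829, -0.2944, 0.2968]
orientation: [2.185, 2.257, 0.0]
force: [0.2, 0.2, -0.3]
opening: 0.093
gripper_force: 0.0
```

Emit:
drive_tool(moves=[93, -32.8, -0.5, 0, 0, 0, 0, 93, -32.8, -0.5, 0, 0, 0, 0, 93, -32.8, -0.5, 0, 0, 0, 0, 93, -32.9, -0.5, 0, 0, 0, 0, 93, 0, 0, 0, 0, 0, 0, 93, 0, 0, 0, 0, 0, 0])

```text
t: 19.15
tool_pos: [0.4849, -0.4249, 0.2962]
orientation: [-2.186, -2.255, -0.0]
force: [0.2, -0.1, 0.1]
opening: 0.0931
gripper_force: 0.0
```

Emit:
drive_tool(moves=[93, 0, 0, 25, 0, 0, 0, 93, 0, 0, 25, 0, 0, 0, 93, 0, 0, 20, 0, 0, 0, 93, 0, 0, 13, 0, 0, 0, 93, 0, 0, 0, 0, 0, 0, 93, 0, 0, 0, 0, 0, 0])

```text
t: 19.75
tool_pos: [0.4855, -0.4241, 0.2144]
orientation: [2.185, 2.257, 0.0]
force: [-0.4, -0.3, -1.0]
opening: 0.093
gripper_force: 0.0
```

```bash
python3 - <<'E'
from h import *
from plant import robot
togo(robot,485.6,-424.5,45,1.9)
c=robot.read_camera("side"); c2=robot.read_camera("scene")
cv2.imwrite("pics/s6.png",np.hstack([cv2.resize(c["color"][...,::-1][130:290,160:360],None,fx=2,fy=2),cv2.resize(c2["color"][...,::-1][150:310,180:380],None,fx=2,fy=2)]))
E
```

```text
t 19.75 grasp mm [ 485.6 -424.1   47.4] y-ang 1.88 zax [ 0. -0. -1.] open 93.0 gf 0.0 F [-0.4 -0.3 -1. ]
  shift [-0.4  0.   2.4] turn -0.02
```

View pics/s6.png

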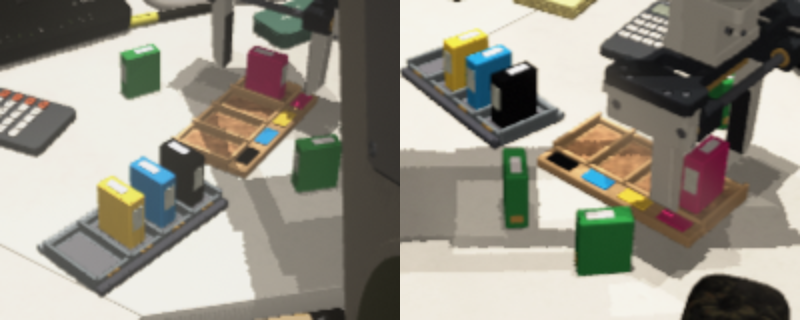

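Yellow (left crop (120,212)), cyan and black all stand in their bays. The fingers straddle magenta (left crop (267,72)). Gripping and lifting it.

Emit:
drive_tool(moves=[20, 0, 0, 2, 0, 0, 0, 20, 0, 0, 0, 0, 0, 0, 20, 0, 0, 0, 0, 0, 0, 20, 0, 0, 0, 0, 0, 0, 20, 0, 0, 0, 0, 0, 0, 20, 0, 0, 0, 0, 0, 0, 20, 0, 0, 0, 0, 0, 0, 20, 0, 0, 0, 0, 0, 0])

```text
t: 20.65
tool_pos: [0.4852, -0.4245, 0.2117]
orientation: [2.185, 2.257, -0.0]
force: [0.9, 1.1, -0.4]
opening: 0.04
gripper_force: 25.0
```

Emit:
drive_tool(moves=[20, 0, 0, 0, 0, 0, 0, 20, 0, 0, 0, 0, 0, 0, 20, 0, 0, -10, 0, 0, 0, 20, 0, 0, -25, 0, 0, 0, 20, 0, 0, -30, 0, 0, 0, 20, 0, 0, -20, 0, 0, 5.8, 20, 0, 0, 0, 0, 0, 5.7, 20, 0, 0, 0, 0, 0, 0])

```text
t: 21.45
tool_pos: [0.4855, -0.4248, 0.2987]
orientation: [2.4, 2.023, 0.0]
force: [0.4, -0.6, 0.2]
opening: 0.0406
gripper_force: 25.0
```

```bash
python3 - <<'E'
from h import *
from plant import robot
togo(robot,487.6,-124.7,130,-9.65)
E
```

```text
t 21.45 grasp mm [ 485.8 -425.1  131.7] y-ang -9.75 zax [ 0.002 -0.002 -1.   ] open 40.6 gf 25.0 F [ 0.4 -0.6  0.2]
  shift [296.4 -49.1   1.2] turn -0.1
```

Emit:
drive_tool(moves=[20, 37, -6.1, 0, 0, 0, 0, 20, 37, -6.1, 0, 0, 0, 0, 20, 37, -6.1, 0, 0, 0, 0, 20, 37, -6.1, 0, 0, 0, 0, 20, 37, -6.1, 0, 0, 0, 0, 20, 37, -6.1, 0, 0, 0, 0, 20, 37, -6.1, 0, 0, 0, 0, 20, 37, -6.1, 0, 0, 0, 0])

```text
t: 22.25
tool_pos: [0.4862, -0.1229, 0.2964]
orientation: [-2.397, -2.03, 0.001]
force: [0.5, 0.5, 0.1]
opening: 0.0399
gripper_force: 25.0
```

Emit:
drive_tool(moves=[20, 0, 0, 0, 0, 0, 0, 20, 0, 0, 0, 0, 0, 0, 20, 0, 0, 0, 0, 0, 0])

```text
t: 22.55
tool_pos: [0.4867, -0.1252, 0.2966]
orientation: [2.399, 2.028, -0.001]
force: [-0.5, -0.1, -1.0]
opening: 0.0396
gripper_force: 25.0
```

Emit:
drive_tool(moves=[20, 0, 0, 20, 0, 0, 0, 20, 0, 0, 25, 0, 0, 0, 20, 0, 0, 20, 0, 0, 0, 20, 0, 0, 13, 0, 0, 0, 20, 0, 0, 4, 0, 0, 0, 20, 0, 0, 0, 0, 0, 0, 20, 0, 0, 0, 0, 0, 0])

```text
t: 23.25
tool_pos: [0.4873, -0.125, 0.2157]
orientation: [2.4, 2.026, 0.001]
force: [0.1, -1.0, -0.5]
opening: 0.04
gripper_force: 25.0
```

```bash
python3 - <<'E'
from h import *
from plant import robot
togo(robot,487.6,-124.7,45,-9.65)
E
```

```text
t 23.25 grasp mm [ 487.5 -125.1   48.7] y-ang -9.67 zax [ 0.001 -0.    -1.   ] open 40.0 gf 25.0 F [ 0.1 -1.  -0.5]
  shift [0.4 0.1 3.7] turn -0.02
```

Emit:
drive_tool(moves=[20, 0.3, 0, 3, 0, 0, 0, 20, 0, 0, 0, 0, 0, 0, 20, 0, 0, 0, 0, 0, 0, 60, 0, 0, 0, 0, 0, 0, 60, 0, 0, 0, 0, 0, 0, 60, 0, 0, 0, 0, 0, 0, 60, 0, 0, 0, 0, 0, 0, 60, 0, 0, 0, 0, 0, 0])

```text
t: 24.05
tool_pos: [0.4868, -0.1242, 0.2118]
orientation: [2.4, 2.027, 0.0]
force: [-0.1, -0.5, -0.7]
opening: 0.0598
gripper_force: 0.0
```

Emit:
drive_tool(moves=[80, 0, 0, -25, 0, 0, 0, 93, 0, 0, -35, 0, 0, 0, 93, 0, 0, -40, 0, 0, 0, 93, -30, 0, -40, 0, 0, 0, 93, -40, 0, -40, 0, 0, 0, 93, -40, 0, 0, 0, 0, 0, 93, -40, 0, 0, 0, 0, 0, 93, 0, 0, 0, 0, 0, 0])

```text
t: 24.85
tool_pos: [0.4613, -0.2713, 0.3875]
orientation: [2.403, 2.021, -0.002]
force: [0.1, 0.6, -0.5]
opening: 0.0931
gripper_force: 0.0
```

```bash
python3 - <<'E'
from h import *
from plant import robot
show(robot)
c=robot.read_camera("side"); c2=robot.read_camera("scene"); w=robot.read_camera("wrist")
cv2.imwrite("pics/s7.png",np.hstack([cv2.resize(c["color"][...,::-1][130:290,160:360],None,fx=2,fy=2),cv2.resize(c2["color"][...,::-1][150:310,180:380],None,fx=2,fy=2)]))
a=np.radians(-9.65); R=np.array([[np.cos(a),-np.sin(a)],[np.sin(a),np.cos(a)]])
for nm,k in (("wrist",w),("side",c),("scene",c2)):
    P,C=cloud(k); q=(P[:,:2]-[.478,-.1809])@R*1000
    for y in(-57,-19,19,57):
        m=(abs(q[:,1]-y)<18)&(abs(q[:,0])<35)&(P[:,2]>.05)&(P[:,2]<.065)
        if m.sum()>20: print(nm,y,m.sum(),cv2.minAreaRect(q[m].astype(np.float32)),"top z",np.median(P[m,2]).round(4))
E
```

```text
t 24.85 grasp mm [ 461.3 -271.6  220.5] y-ang -9.89 zax [ 0.    -0.002 -1.   ] open 93.1 gf 0.0 F [ 0.1  0.6 -0.5]
wrist -57 873 ((-1.4277973175048828, -56.132240295410156), (17.64632797241211, 39.37071990966797), 89.7407455444336) top z 0.0551
wrist -19 938 ((-1.4635200500488281, -18.88245391845703), (17.0218448638916, 39.46289825439453), 89.72065734863281) top z 0.0552
wrist 19 1084 ((-1.2572288513183594, 18.158729553222656), (40.06753158569336, 18.00654411315918), 0.3260688781738281) top z 0.0551
wrist 57 1167 ((-1.4908790588378906, 55.368980407714844), (16.67237663269043, 39.391807556152344), 89.6588134765625) top z 0.0551
side -57 172 ((-1.684103012084961, -55.214195251464844), (19.858627319335938, 39.93893814086914), 89.76072692871094) top z 0.0539
side -19 188 ((-2.398599624633789, -17.422283172607422), (18.690725326538086, 41.175533294677734), 89.20562744140625) top z 0.0537
side 19 201 ((-1.3871707916259766, 19.25293731689453), (40.91302490234375, 18.76364517211914), 1.1682298183441162) top z 0.0537
side 57 218 ((-1.2578773498535156, 57.454524993896484), (42.26664352416992, 19.315946578979492), 0.9617003202438354) top z 0.0539
scene -57 191 ((-1.1745491027832031, -56.15776824951172), (40.438472747802734, 20.48497200012207), 1.8693511486053467) top z 0.0565
scene -19 179 ((-1.9357147216796875, -18.293201446533203), (22.043636322021484, 40.114601135253906), 88.8604507446289) top z 0.0565
scene 19 168 ((-1.8483734130859375, 18.147781372070312), (39.537086486816406, 19.67793083190918), 0.2583148181438446) top z 0.0565
scene 57 157 ((-1.203817367553711, 57.00630569458008), (20.745914459228516, 41.3020133972168), 88.32947540283203) top z 0.0563
```

View pics/s7.png

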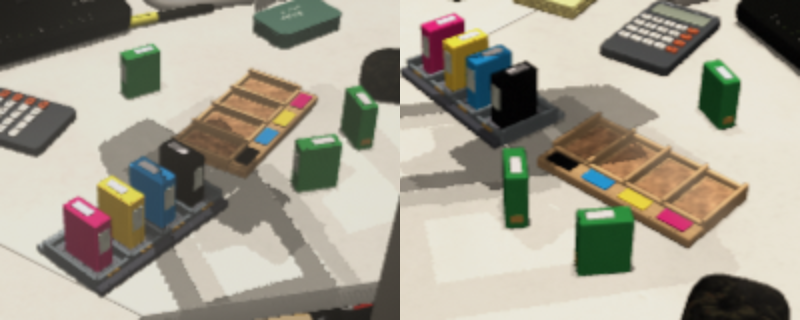

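All four stand upright in the carriage. Left to right they are magenta, yellow, cyan and black, the reverse of the rack labels. Each is within about 2 mm of its bay centre, with its top at 55 mm. The gripper is clear, so I'm handing in.

```bash
python3 -c "
from plant import robot
print(robot.close_job())"
```

```text
the job is handed in; nothing more can be done
None
```

The job is handed in: all four cartridges stand upright and released in the carriage in reverse order (magenta, yellow, cyan, black from the left), each within about 2.5 mm of its bay centre, after about 25 s of robot time; the hand-in returned no verdict.

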